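# Return two router cutters to their graded case

### The job

Two router cutters that have just been measured stand on the table on the right. Lower each one gently, shank first and without dropping it, into the hole of the wooden cutter case that fits its diameter, so that both stand fully home, then shut the case's hinged grey cover completely. Leave the tape roll, tape measure and the two collets where they are.

Things in the scene. Friction and masses are not known exactly. Their poses are not given: they have to be found in the camera images.
- cutter16: Steel spiral router cutter, 75 mm tall, standing upright on its plain round shank, fluted end up: a cylinder 16 mm in diameter all the way up (shank 48 mm, flutes 27 mm), about 100 g. It stands on the open table to the right of the two nearest rails. Origin: centre of the shank's flat end (underside); z runs up along the cutter. Foot chamfered 1.5 mm; fully seated it stands 43 mm above the block.
- cutter20: Steel spiral router cutter, 75 mm tall, standing upright on its plain round shank, fluted end up: a cylinder 20 mm in diameter all the way up (shank 48 mm, flutes 27 mm), about 150 g. It stands on the open table to the right of the two nearest rails. Origin: centre of the shank's flat end (underside); z runs up along the cutter. Foot chamfered 1.5 mm; fully seated it stands 43 mm above the block.
- case: Fixed cutter case: light wooden block 80 (x) by 204 (y) by 42 mm high with a row of five places 38 mm apart along y, graded by shank: 10 mm at the left (+y) end, filled by a fixed thin cutter, then 13, 16, 20, 25 mm, empty. Row 6 mm in front (-x) of the block's middle. Origin: centre of the underside, on the table; x to the hinge; z up.
- hole13 (a point): Centre of the mouth of the hole for 13 mm shanks, level with the top face of the wooden block. Real hole diameter 15 mm, blind, 32 mm deep, mouth chamfered 1.5 mm. Axes as case, z up along the hole's axis.
- hole16 (a point): Centre of the mouth of the hole for 16 mm shanks, level with the top face of the wooden block. Real hole diameter 18 mm, blind, 32 mm deep, mouth chamfered 1.5 mm. Axes as case, z up along the hole's axis.
- hole20 (a point): Centre of the mouth of the hole for 20 mm shanks, level with the top face of the wooden block. Real hole diameter 22 mm, blind, 32 mm deep, mouth chamfered 1.5 mm. Axes as case, z up along the hole's axis.
- hole25 (a point): Centre of the mouth of the hole for 25 mm shanks, level with the top face of the wooden block. Real hole diameter 27 mm, blind, 32 mm deep, mouth chamfered 1.5 mm. Axes as case, z up along the hole's axis.
- cover_hinge (a point): Middle of the cover's hinge axis, on the block's top rear edge, 42 mm above the table. Axes as case. At cover angle a, a cover point that is s in front of the hinge and t above it when shut lies at x = -s cos(a) + t sin(a), z = s sin(a) + t cos(a) from here.
- cover (a joint): Angle of the case's grey cover: 0 shut, 1.57 upright, 2.1 fully back; starts at 1.7 to 1.95. A box open below, 80 mm from hinge to front, 204 mm wide, 51 mm high outside, walls 4 mm, with a 7 mm thumb tab at the front lower edge. Stiff hinge (0.14 N m): it stays where it is left and must be pushed down all the way, 2 to 4 N near its front edge.
- tape_roll: Bystander: roll of masking tape lying flat, 104 mm across, 38 mm high; origin at the centre of its underside.
- tape_measure: Bystander: tape measure, 36 x 76 x 66 mm; origin at the centre of its underside.
- collet_1: Bystander: steel spring collet standing upright, 32 mm across, 42 mm high; origin at the centre of its underside.
- collet_2: Bystander: second spring collet, like the first; origin at the centre of its underside.

How it is judged:
By the outcome, as a careful person would: the job done as asked, in the order asked, and still so for the second after the job is handed in, with the robot touching nothing.
It also fails if it takes over 72 s, if anything falls off the work surface, if the arm or the gripper's body presses on something with over 40 N, if the wrist force passes 120 N, or if a joint passes its speed limit or range.

### The arm

A 7-joint arm with a two-finger parallel gripper is mounted at the origin on a cart in front of the work surface, level with it; the furniture and walls round the work are solid. World frame = base frame: x ahead of the robot, y to its left, z up, the work surface at z = 0. Lengths are in mm, angles in rad, forces in N, time in s.
With the tool pointing down it reaches from about 400 to 875 mm from the base axis. Payload 6.5 kg.
Tool frame: the origin (TCP) lies at the very end of the fingers, on their centre line; the grasp point (between the pads) lies 19 mm behind it (grip_point_offset is the distance from the TCP to the grasp point, in mm); z points along the fingers, y is the line along which they close (so a half turn about z gives the same grasp; the last joint's range is limited). The gripper opens to 85 mm and grips with 20 to 120 N. Pads are 22 mm wide; open, the fingers measure 114 mm over their backs; the gripper's body (76 mm by 85 mm) begins 54 mm behind the grasp point. The pads swing forward as they close: fully open they stand 13 mm farther back than shut.
Start: joints at [1.149, 0.536, -0.004, 1.538, 0.003, 1.067, -0.071], TCP at [226.417, -609.283, 231.29] pointing down, gripper open.
Joint ranges: [-2.7, 2.7], [-0.37, 2.16], [-1.27, 1.26], [0.24, 2.4], [-1.31, 4.45], [0.19, 1.91], [-2.76, 2.76]. Speed limits (rad/s): [2.39, 2.39, 3.14, 3.14, 3.14, 3.14, 3.14].

### API

Orientations are given as a rotation vector (axis times angle).
In Python, from workcell import * gives the robot as it stands. The module is installed in compiled form; this text tells all that it offers.
- The arm moves only by the tool send_rows, never from a script. Its argument "plan" is a list of rows, each a list of 6 numbers: the shift along the tool's x, y, z as a fraction of full scale, then the turn, a rotation vector about the tool's x, y, z as a fraction of full scale. A call has 1 to 5 rows; each row shifts and turns the commanded pose from where the row before left it, along the tool's axes as they then stand; what a row does not reach is not made up. Full scale, the value 1, is 0.04 m for a shift and 0.1 rad for a turn. A row lasts 1/8 s, in which the tool goes at most 62.5 mm and 10.7 degrees, less where a joint would pass 70% of its speed; a pose out of reach is approached as far as the arm can. A call with a number of a shift or a turn outside -1 to 1 is refused whole. A call with a gripper value outside its range is refused whole. "fingers" is the closure, from 0 (fully open) to 1 (shut), set as the call begins (left out, the last holds). The fingers move at their own pace and stop on an object; "squeeze" is the grip in N (left out, the last holds). Time passes only in rows, so rows that do not move let the fingers close. It gives the time, the measured TCP pose, the force, the opening and the grip force at its end, in the units of the state.
- read_state(): the state, without advancing time (a new reading comes with each control period).
- capture(name): name is "side" or "top"; returns the picture (420x560x3 uint8, red, green, blue); there is no depth.
- camera_params(name): a dict with "fx", "fy", "cx", "cy" (pixels), "R" (3x3) and "t" (3): a world point X has camera coordinates R X + t. Camera axes: x right, y down, z forward; pixel columns grow to the right and rows downward; lengths in mm; the calibration is good to about 2 mm. A picture is of the moment at which its call begins. camera_params takes no time and is no camera call.
- close_job(): hands the job in; it is judged then, once.
Trained networks look in the newest picture that a camera, given by its name, has taken for a name from the list of things; names that differ only in an ending like _2 or _b are one class to them, and where a whole thing is asked for, a point or a joint stands for the part that bears it (a point fixed in the world has none). Each returns a list of dicts, best first, with "confidence" (0 to 1); they miss things now and then, are a little off and sometimes report something else, mostly with a low value. They report only what shows in the picture. A call takes as long as a camera call.
- regions_of(target, camera): "mask" (420x560 bool, what is visible of it) and "box" ([left, top, right, bottom] in pixels, round what is visible of it).
- spot_point(target, camera): "position" ([column, row] in pixels: a listed point, or the origin of a listed thing).
The state is a dict: "time": time; "q": joint angles; "dq": joint speeds; "joint_torque": joint torques, N m; "ee_pos": TCP position; "tool_rot": TCP orientation; "contact_force": force on the tool from outside, world axes, zero at the start; "moment": the same for the moment, N m; "finger_gap": opening from 0.0 (shut) to 1.0 (fully open); "grip_force": force on a finger pad.
Only numpy, scipy, OpenCV 4.12 (cv2) and the standard library are available. Lean on these libraries where they do the work, as an engineer would, in place of code of your own. Each camera call takes 0.05 s, during which the arm holds its last target. There are 200 camera calls.

## Working session

There is one attempt and no reset: what is moved stays moved. The work goes in short steps, Python scripts to look and compute and a tool call to move; the robot and the scene stay as the last step left them, time stands still between calls to the robot, and variables do not carry over. Pictures are saved under pics/ and viewed, at most 10 in all, crops included, and the job is handed in when it is done.

Besides the shell and the picture viewer there is one more tool, called after "Call:" as name(argument=value, ...) on one line, values as JSON. send_rows: Moves the arm, as the interface text tells. Shift numbers are shares of 0.04 m and turn numbers shares of 0.1 rad, none past 1 either way. Its arguments: {"type":"object","properties":{"plan":{"type":"array","items":{"type":"array","items":{"type":"number","minimum":-1,"maximum":1}}},"fingers":{"type":"number"},"squeeze":{"type":"number"}},"required":["plan"]}

```bash
mkdir -p pics; python3 - <<'E'
from workcell import *
import cv2,numpy as np
s=read_state();print({k:np.round(v,3) for k,v in s.items()})
for c in("side","top"):
    im=capture(c);cv2.imwrite(f"pics/{c}0.png",im[:,:,::-1])
    p=camera_params(c);print(c,p["fx"],p["cx"],p["cy"],"campos",np.round(-np.array(p["R"]).T@p["t"]),np.round(p["R"],2).tolist())
    for n in("cutter16","cutter20","hole13","hole16","hole20","hole25","cover_hinge","case"):
        print(n,[(np.round(d["position"],1).tolist(),round(d["confidence"],2)) for d in spot_point(n,c)[:3]])
E
```

```text
{'time': np.float64(0.0), 'q': array([ 1.149,  0.537, -0.004,  1.539,  0.003,  1.067, -0.071]), 'dq': array([-0.002, -0.   ,  0.001, -0.001, -0.002, -0.   , -0.002]), 'joint_torque': array([ 1.0000e-03, -5.8341e+01,  1.0490e+00, -2.5911e+01,  1.2000e-02,
        1.0000e-02, -0.0000e+00]), 'ee_pos': array([ 226.183, -608.693,  230.398]), 'tool_rot': array([-3.09e+00, -5.56e-01,  1.00e-03]), 'contact_force': array([-0.028,  0.118, -0.371]), 'moment': array([-0.026,  0.038, -0.006]), 'grip_force': np.float64(0.0), 'finger_gap': np.float64(0.999)}
side 396.9161249692645 282.4966229678197 209.68587650661505 campos [  561. -1164.   772.] [[1.0, 0.06, -0.02], [0.02, -0.51, -0.86], [-0.06, 0.86, -0.51]]
cutter16 [([274.3, 323.3], 0.57)]
cutter20 [([274.3, 323.3], 0.57)]
hole13 [([270.5, 193.4], 0.88), ([272.2, 200.7], 0.7), ([265.7, 188.8], 0.68)]
hole16 [([270.5, 193.4], 0.88), ([272.2, 200.7], 0.7), ([265.7, 188.8], 0.68)]
hole20 [([270.5, 193.4], 0.88), ([272.2, 200.7], 0.7), ([265.7, 188.8], 0.68)]
hole25 [([270.5, 193.4], 0.88), ([272.2, 200.7], 0.7), ([265.7, 188.8], 0.68)]
cover_hinge [([279.8, 189.6], 0.65)]
case [([270.1, 199.5], 0.88)]
top 452.6965588068218 281.92820182566044 210.6428809935335 campos [ 2.080e+02 -1.000e+00  1.426e+03] [[0.01, -1.0, -0.0], [-0.98, -0.01, -0.21], [0.21, 0.01, -0.98]]
cutter16 [([396.4, 217.2], 0.53), ([421.1, 219.6], 0.52)]
cutter20 [([396.4, 217.2], 0.53), ([421.1, 219.6], 0.52)]
hole13 [([212.7, 237.7], 0.94), ([227.3, 234.4], 0.76), ([235.4, 232.6], 0.57)]
hole16 [([212.7, 237.7], 0.94), ([227.3, 234.4], 0.76), ([235.4, 232.6], 0.57)]
hole20 [([212.7, 237.7], 0.94), ([227.3, 234.4], 0.76), ([235.4, 232.6], 0.57)]
hole25 [([212.7, 237.7], 0.94), ([227.3, 234.4], 0.76), ([235.4, 232.6], 0.57)]
cover_hinge [([213.7, 221.3], 0.64), ([400.2, 248.6], 0.48)]
case [([215.3, 236.6], 0.82)]
```

```bash
python3 - <<'E'
import cv2
a=cv2.imread("pics/side0.png");b=cv2.imread("pics/top0.png")
cv2.imwrite("pics/s1.png",cv2.resize(a[130:420,150:540],(780,580),interpolation=cv2.INTER_CUBIC))
cv2.imwrite("pics/t1.png",cv2.resize(b[150:330,170:440],(795,530),interpolation=cv2.INTER_CUBIC))
E
```

```text
(no output)
```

View pics/s1.png

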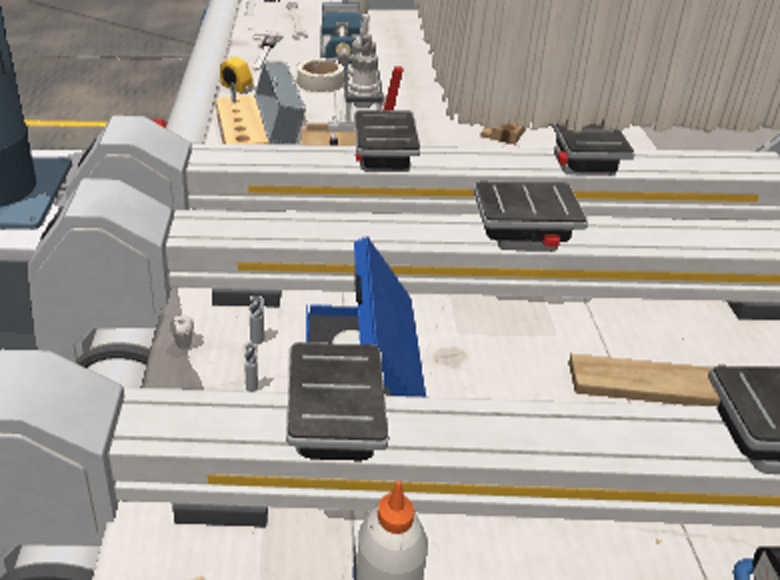

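View pics/t1.png

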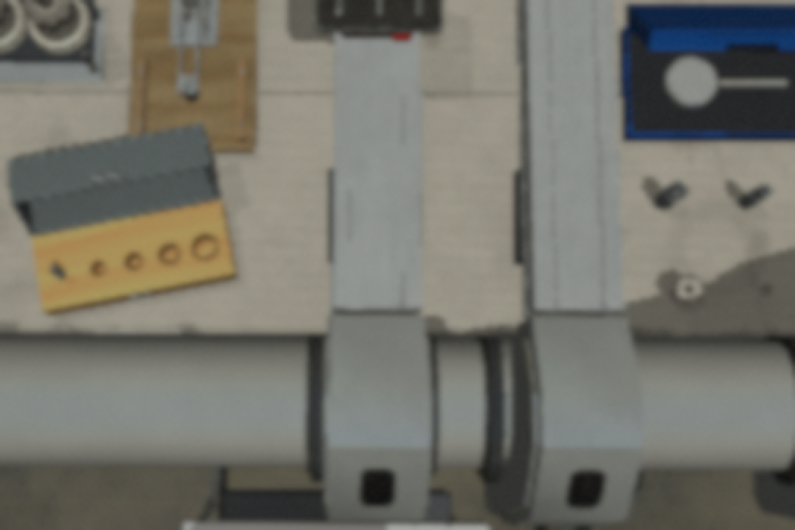

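The side view shows the cutters at full-frame px of about (278,290) for the far one and (275,313) for the near one, with the rails to their left. The top view shows the case's hole row running from about (190,242) to (240,234). I'll zoom in on both.

```bash
python3 - <<'E'
from workcell import *
import cv2,numpy as np
S=np.mean([capture("side").astype(float) for _ in range(4)],0);T=np.mean([capture("top").astype(float) for _ in range(4)],0)
np.savez("im0.npz",S=S,T=T)
def c(im,x,y,w,h,W,H): return cv2.resize(im[y:y+h,x:x+w,::-1].clip(0,255).astype(np.uint8),(W,H),interpolation=cv2.INTER_CUBIC)
a=np.vstack([np.hstack([c(T,170,190,80,60,400,300),c(S,250,155,60,45,400,300)]),np.hstack([c(T,380,195,60,45,400,300),c(S,250,270,60,45,400,300)])])
cv2.imwrite("pics/z.png",a)
for cam in("side","top"):
    for n in("cutter16","collet_1","case"):
        for d in regions_of(n,cam)[:4]:
            ys,xs=np.nonzero(d["mask"]);print(cam,n,d["box"],round(d["confidence"],2),len(xs),xs.mean().round(1),ys.mean().round(1))
E
```

```text
side cutter16 [274.7, 277.8, 283.9, 301.4] 0.62 109 278.0 289.4
side cutter16 [270.7, 302.2, 280.6, 327.2] 0.53 139 275.0 314.4
side collet_1 [234.2, 285.5, 245.7, 305.4] 0.72 155 241.1 295.3
side case [260.3, 162.2, 302.6, 201.3] 0.94 1274 281.4 184.6
top collet_1 [135.5, 214.2, 144.2, 228.2] 0.66 62 142.4 219.1
top collet_1 [397.9, 241.7, 411.4, 253.9] 0.47 82 402.3 247.7
top case [170.5, 189.9, 251.8, 258.5] 0.61 3718 211.4 223.9
```

View pics/z.png

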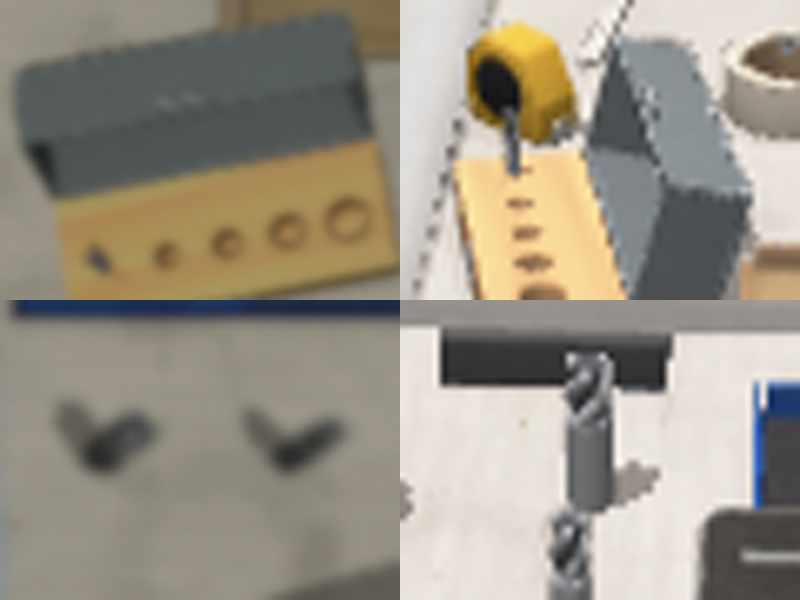

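The zoom shows four open holes, with their mouths at top-view px (203,241), (215,238), (227.5,236) and (239.6,233.5). The far cutter is wider, so it should be cutter20; the near one is cutter16. I'll triangulate to check.

```bash
cat > h.py <<'E'
from workcell import *
import numpy as np, cv2
from scipy.optimize import least_squares
from scipy.spatial.transform import Rotation as Ro
P={c:camera_params(c) for c in("side","top")}
def proj(X,c):
    p=P[c];q=np.atleast_2d(X)@np.array(p["R"]).T+p["t"]
    return np.c_[p["fx"]*q[:,0]/q[:,2]+p["cx"],p["fy"]*q[:,1]/q[:,2]+p["cy"]]
def tri(a,b):
    r=least_squares(lambda X:np.r_[(proj(X,"side")-a).ravel(),(proj(X,"top")-b).ravel()],[500,0,50]);return r.x.round(1),r.fun.round(1)
E
python3 - <<'E'
from h import *
H={13:57-19,16:0,20:-38,25:-76}
H={13:38,16:0,20:-38,25:-76}
T={13:(203.0,240.9),16:(215.2,238.2),20:(227.4,235.8),25:(239.6,233.4)}
S={13:(267.4,185.0),16:(268.5,189.4),20:(269.5,193.9)}
def pts(v,k):
    x,y,a=v;c,s=np.cos(a),np.sin(a);l=np.array([-6,H[k]]);return np.array([x+c*l[0]-s*l[1],y+s*l[0]+c*l[1],42])
for use in("T","S","TS"):
    f=lambda v:np.concatenate([(proj(pts(v,k),"top")[0]-T[k]) for k in T if "T" in use]+[(proj(pts(v,k),"side")[0]-S[k]) for k in S if "S" in use])
    r=least_squares(f,[400,200,0]);print(use,r.x.round(3),r.fun.round(2),pts(r.x,16).round(1),pts(r.x,20).round(1))
# cutters
for n,bs,ts,bt in(("far",(278.4,301.5),(278.2,277.8),(395,219)),("near",(275.3,327.2),(275,302.2),(423.3,219))):
  for r0 in(8,10):
    def f(v):
        x,y=v;return np.r_[proj([x,y-r0,0],"side")[0]-bs,proj([x,y+r0,75],"side")[0]-ts,(proj([x-r0,y,0],"top")[0]-bt)]
    r=least_squares(f,[500,-400]);print(n,r0,r.x.round(1),r.fun.round(2), "w16,w20",[np.ptp(proj([[r.x[0]-q,r.x[1],20],[r.x[0]+q,r.x[1],20]],"side")[:,0]).round(1) for q in(8,10)])
print("rail",tri((245,204),(283,255.3)))
print("rail2 left edge",tri((236.5,235),(350.7,255.3)))
# collet/white thing near
print(tri((241,295),(402,248)))
print(Ro.from_rotvec(read_state()["tool_rot"]).as_matrix().round(3), read_state()["time"])
E
```

```text
T [4.21915e+02 2.13576e+02 2.10000e-01] [ 0.13 -0.11  0.06  0.11 -0.04  0.04 -0.16 -0.03] [416.  212.3  42. ] [424.  175.2  42. ]
S [4.21017e+02 2.11301e+02 1.97000e-01] [ 0.02 -0.01 -0.05 -0.03  0.03  0.03] [415.1 210.1  42. ] [422.6 172.9  42. ]
TS [4.21557e+02 2.13338e+02 2.11000e-01] [ 0.21  0.01  0.13  0.22  0.04  0.15 -0.09  0.07  0.08 -0.22  0.14 -0.26
  0.34 -0.22] [415.7 212.1  42. ] [423.6 174.9  42. ]
far 8 [ 493.1 -356.7] [ 0.39  0.43  0.43 -0.9   0.41  0.96] w16,w20 [np.float64(5.9), np.float64(7.3)]
far 10 [ 493.6 -356.6] [ 0.53  0.93  0.67 -1.4   0.41  1.42] w16,w20 [np.float64(5.9), np.float64(7.3)]
near 8 [ 491.8 -448.1] [ 0.59  0.35  0.64 -1.02  0.7   1.53] w16,w20 [np.float64(6.3), np.float64(7.9)]
near 10 [ 492.2 -448. ] [ 0.71  0.93  0.88 -1.61  0.7   2.  ] w16,w20 [np.float64(6.3), np.float64(7.9)]
rail (array([357. ,   2.2,  95.2]), array([ 0.7, -0.1,  0.1,  0.6]))
rail2 left edge (array([ 358.3, -195.8,  102.4]), array([ 0.3, -0.1,  0.1,  0.3]))
(array([ 391.3, -367.2,   23.8]), array([ 0.1, -0. ,  0. ,  0.1]))
[[ 0.937  0.348 -0.   ]
 [ 0.348 -0.937  0.   ]
 [-0.    -0.    -1.   ]] 1.6
```

Call:
send_rows(plan=[[0, 0, 0, 0, 0, 1], [0, 0, 0, 0, 0, 0.46], [0.78, -0.48, 0, 0, 0, 0], [0.78, -0.48, 0, 0, 0, 0], [0.78, -0.48, 0, 0, 0, 0]], fingers=0.4, squeeze=20)

```text
time: 2.22
ee_pos: [306.8, -532.7, 231.4]
tool_rot: [3.124, 0.329, 0.0]
contact_force: [0.8, 0.4, -0.4]
finger_gap: 0.603
grip_force: 0.0
```

Call:
send_rows(plan=[[0.78, -0.48, 0, 0, 0, 0], [0.78, -0.48, 0, 0, 0, 0], [0.78, -0.48, 0, 0, 0, 0], [0.78, -0.48, 0, 0, 0, 0], [0.78, -0.48, 0, 0, 0, 0]])

```text
time: 2.85
ee_pos: [439.4, -406.2, 231.4]
tool_rot: [3.124, 0.329, 0.0]
contact_force: [1.0, -1.1, 0.2]
finger_gap: 0.599
grip_force: 0.0
```

```bash
cat >> h.py <<'E'
def st():
    s=read_state();R=Ro.from_rotvec(s["tool_rot"]).as_matrix()
    print("t",round(float(s["time"]),2),"p",np.round(s["ee_pos"],1),"yaw",np.arctan2(R[1,0],R[0,0]).round(3),"tilt",R[:2,2].round(3),"F",np.round(s["contact_force"],1),"gap",round(float(s["finger_gap"]),3),"grip",round(float(s["grip_force"]),1));return s,R
def to(x,y,z):
    s,R=st();d=R.T@(np.array([x,y,z])-s["ee_pos"]);print("tool delta mm",d.round(1),"rows units",(d/40).round(3))
E
python3 - <<'E'
from h import *
to(493.5,-357,16)
r=least_squares(lambda v:proj([v[0],v[1],100],"side")[0]-(275,326.5),[500,-500]);print("rail3 edge",r.x)
E
```

```text
t 2.85 p [ 439.4 -406.2  231.4] yaw 0.21 tilt [ 0. -0.] F [ 1.  -1.1  0.2] gap 0.599 grip 0.0
tool delta mm [ 63.1 -37.  215.4] rows units [ 1.579 -0.924  5.386]
rail3 edge [ 498.60248506 -544.8395542 ]
```

Call:
send_rows(plan=[[0.79, -0.46, 0, 0, 0, 0], [0.79, -0.46, 0, 0, 0, 0], [0, 0, 0, 0, 0, 0]])

```text
time: 3.22
ee_pos: [495.6, -354.5, 231.3]
tool_rot: [-3.122, -0.338, -0.003]
contact_force: [-0.5, -0.5, -0.2]
finger_gap: 0.598
grip_force: 0.0
```

```bash
python3 - <<'E'
from h import *
import cv2
to(493.5,-357,16)
a=capture("side")[240:330,230:350];b=capture("top")[150:240,350:470]
cv2.imwrite("pics/a1.png",np.vstack([cv2.resize(i,(400,300),interpolation=cv2.INTER_CUBIC) for i in(a,b)])[:,:,::-1])
E
```

```text
t 3.23 p [ 495.6 -354.5  231.3] yaw 0.216 tilt [0.002 0.002] F [-0.5 -0.5 -0.2] gap 0.598 grip 0.0
tool delta mm [ -3.    2.2 215.3] rows units [-0.075  0.056  5.383]
```

View pics/a1.png

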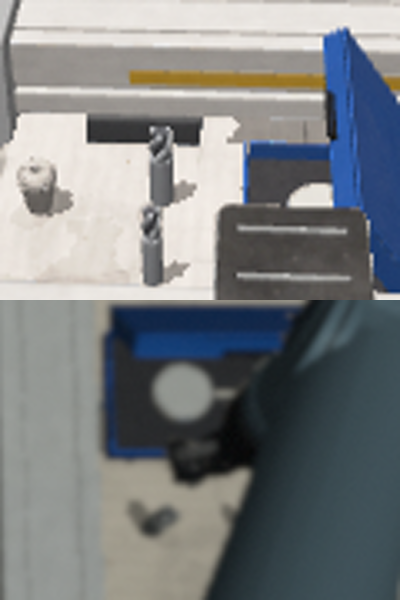

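The view shows both cutters still standing and the gripper above cutter20, clear of the blue case. I'll descend.

Call:
send_rows(plan=[[-0.07, 0.06, 0.9, 0, 0, 0], [0, 0, 0.9, 0, 0, 0], [0, 0, 0.9, 0, 0, 0], [0, 0, 0.9, 0, 0, 0], [0, 0, 0.9, 0, 0, 0]])

```text
time: 3.95
ee_pos: [489.1, -362.7, 50.3]
tool_rot: [3.124, 0.325, -0.001]
contact_force: [-0.5, -0.2, 0.3]
finger_gap: 0.603
grip_force: 0.0
```

Call:
send_rows(plan=[[0, 0, 0.5, 0, 0, 0], [0, 0, 0.3, 0, 0, 0], [0, 0, 0, 0, 0, 0]])

```text
time: 4.32
ee_pos: [490.2, -361.2, 19.2]
tool_rot: [3.124, 0.328, -0.001]
contact_force: [0.4, 0.1, 0.1]
finger_gap: 0.6
grip_force: 0.0
```

Call:
send_rows(plan=[[0, 0, 0, 0, 0, 0], [0, 0, 0, 0, 0, 0], [0, 0, 0, 0, 0, 0], [0, 0, 0, 0, 0, 0], [0, 0, 0, 0, 0, 0]], fingers=0.85)

```text
time: 4.95
ee_pos: [491.2, -361.1, 20.4]
tool_rot: [3.123, 0.329, 0.002]
contact_force: [-0.8, 2.1, 6.1]
finger_gap: 0.227
grip_force: 20.4
```

```bash
python3 - <<'E'
from h import *
import cv2
st()
a=capture("side")[240:330,230:350];cv2.imwrite("pics/a2.png",cv2.resize(a,(480,360),interpolation=cv2.INTER_CUBIC)[:,:,::-1])
E
```

```text
t 4.95 p [ 491.2 -361.1   20.4] yaw 0.21 tilt [ 0.001 -0.001] F [-0.8  2.1  6.1] gap 0.227 grip 20.4
```

View pics/a2.png

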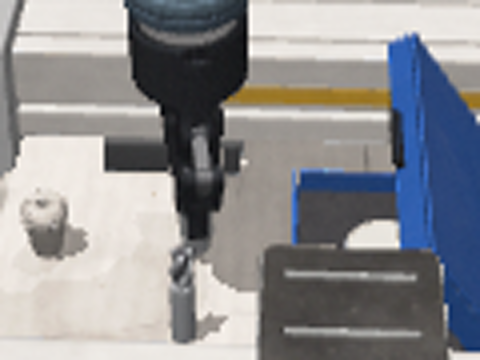

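It's gripped at 19.3 mm, so this is cutter20. Next: open, turn a quarter, and pinch again to centre it along the other axis.

Call:
send_rows(plan=[[0, 0, 0, 0, 0, 0], [0, 0, 0, 0, 0, 0], [0, 0, 0, 0, 0, -1], [0, 0, 0, 0, 0, -1], [0, 0, 0, 0, 0, -1]], fingers=0.4)

```text
time: 5.62
ee_pos: [490.3, -360.9, 19.1]
tool_rot: [-3.039, -0.797, 0.0]
contact_force: [-0.2, 0.1, -0.9]
finger_gap: 0.6
grip_force: 0.0
```

Call:
send_rows(plan=[[0, 0, 0, 0, 0, -1], [0, 0, 0, 0, 0, -1], [0, 0, 0, 0, 0, -1], [0, 0, 0, 0, 0, -1], [0, 0, 0, 0, 0, -1]])

```text
time: 6.25
ee_pos: [490.2, -360.9, 19.1]
tool_rot: [-2.747, -1.524, 0.0]
contact_force: [-0.7, 0.1, -1.4]
finger_gap: 0.599
grip_force: 0.0
```

Call:
send_rows(plan=[[0, 0, 0, 0, 0, -1], [0, 0, 0, 0, 0, -1], [0, 0, 0, 0, 0, -1], [0, 0, 0, 0, 0, -1], [0, 0, 0, 0, 0, -1]])

```text
time: 6.88
ee_pos: [490.2, -361.0, 19.1]
tool_rot: [-2.285, -2.156, 0.0]
contact_force: [-0.1, -0.6, -0.2]
finger_gap: 0.602
grip_force: 0.0
```

Call:
send_rows(plan=[[0, 0, 0, 0, 0, -1], [0, 0, 0, 0, 0, -1], [0, 0, 0, 0, 0, -0.71], [0, 0, 0, 0, 0, 0]])

```text
time: 7.38
ee_pos: [490.2, -361.0, 19.1]
tool_rot: [-1.977, -2.441, -0.0]
contact_force: [-0.0, -0.1, 0.7]
finger_gap: 0.599
grip_force: 0.0
```

Call:
send_rows(plan=[[0, 0, 0, 0, 0, 0], [0, 0, 0, 0, 0, 0], [0, 0, 0, 0, 0, 0], [0, 0, 0, 0, 0, 0], [0, 0, 0, 0, 0, 0]], fingers=0.85)

```text
time: 8.0
ee_pos: [490.7, -360.9, 19.4]
tool_rot: [1.976, 2.442, 0.0]
contact_force: [0.2, -0.7, 0.9]
finger_gap: 0.229
grip_force: 20.7
```

Call:
send_rows(plan=[[0, 0, 0, 0, 0, 0], [0, 0, 0, 0, 0, 0], [0, 0, -0.25, 0, 0, 0], [0, 0, -0.25, 0, 0, 0], [0, 0, 0, 0, 0, 0]], fingers=0.6)

```text
time: 8.62
ee_pos: [491.3, -361.3, 40.6]
tool_rot: [1.975, 2.44, 0.0]
contact_force: [0.3, 0.1, -0.2]
finger_gap: 0.399
grip_force: 0.0
```

Call:
send_rows(plan=[[0, 0, 0, 0, 0, 0], [0, 0, 0, 0, 0, 0], [0, 0, 0, 0, 0, 0], [0, 0, 0, 0, 0, 0], [0, 0, 0, 0, 0, 0]], fingers=0.9, squeeze=50)

```text
time: 9.25
ee_pos: [490.6, -361.0, 39.6]
tool_rot: [1.976, 2.442, -0.0]
contact_force: [-1.3, 0.3, 6.5]
finger_gap: 0.218
grip_force: 48.6
```

```bash
python3 - <<'E'
from h import *
to(423.8,174.5,230)
E
```

```text
t 9.25 p [ 490.6 -361.    39.6] yaw 1.781 tilt [ 0. -0.] F [-1.3  0.3  6.5] gap 0.218 grip 48.6
tool delta mm [ 537.6   46.3 -190.6] rows units [13.44   1.157 -4.764]
```

Call:
send_rows(plan=[[0, 0, -0.5, 0, 0, 0], [0, 0, -1, 0, 0, 0], [0, 0, -1, 0, 0, 0], [0, 0, -1, 0, 0, 0], [0.4, 0, -1, 0, 0, 0]])

```text
time: 9.88
ee_pos: [486.6, -346.0, 221.2]
tool_rot: [1.978, 2.44, -0.001]
contact_force: [0.7, -0.3, -1.8]
finger_gap: 0.224
grip_force: 48.9
```

Call:
send_rows(plan=[[0.9, 0.1, -0.26, 0, 0, 0], [0.9, 0.1, 0, 0, 0, 0], [0.9, 0.1, 0, 0, 0, 0], [0.9, 0.1, 0, 0, 0, 0], [0.9, 0.1, 0, 0, 0, 0]])

```text
time: 10.5
ee_pos: [468.6, -163.6, 230.3]
tool_rot: [1.976, 2.442, -0.001]
contact_force: [0.7, 0.0, -0.2]
finger_gap: 0.22
grip_force: 48.9
```

Call:
send_rows(plan=[[0.9, 0.1, 0, 0, 0, 0], [0.9, 0.1, 0, 0, 0, 0], [0.9, 0.1, 0, 0, 0, 0], [0.9, 0.1, 0, 0, 0, 0], [0.9, 0.1, 0, 0, 0, 0]])

```text
time: 11.12
ee_pos: [450.6, 16.4, 230.3]
tool_rot: [1.976, 2.442, -0.001]
contact_force: [1.3, -0.2, -2.0]
finger_gap: 0.219
grip_force: 48.9
```

Call:
send_rows(plan=[[0.9, 0.1, 0, 0, 0, 0], [0.9, 0.06, 0, 0, 0, 0], [0.9, 0, 0, 0, 0, 0], [0.9, 0, 0, 0, 0, 0], [0.44, 0, 0, 0, 0, 0]])

```text
time: 11.75
ee_pos: [422.7, 176.7, 230.4]
tool_rot: [1.972, 2.445, 0.001]
contact_force: [1.2, -0.5, -1.5]
finger_gap: 0.221
grip_force: 48.9
```

Call:
send_rows(plan=[[0, 0, 0, 0, 0, 0], [0, 0, 0, 0, 0, 0]])

```text
time: 12.0
ee_pos: [423.8, 173.5, 229.8]
tool_rot: [1.977, 2.441, -0.001]
contact_force: [-0.4, -0.5, -2.8]
finger_gap: 0.22
grip_force: 48.9
```

```bash
python3 - <<'E'
from h import *
to(423.8,174.5,100)
E
```

```text
t 12.0 p [423.8 173.5 229.8] yaw 1.78 tilt [-0.    -0.001] F [-0.4 -0.5 -2.8] gap 0.22 grip 48.9
tool delta mm [  1.1   0.2 129.8] rows units [0.028 0.005 3.244]
```

Call:
send_rows(plan=[[0.02, 0, 1, 0, 0, 0], [0, 0, 1, 0, 0, 0], [0, 0, 1, 0, 0, 0], [0, 0, 0.4, 0, 0, 0], [0, 0, 0, 0, 0, 0]])

```text
time: 12.62
ee_pos: [423.5, 174.8, 93.4]
tool_rot: [-1.977, -2.441, 0.002]
contact_force: [-0.9, 0.2, -1.4]
finger_gap: 0.221
grip_force: 49.1
```

```bash
python3 - <<'E'
from h import *
S=np.mean([capture("side").astype(float) for _ in range(3)],0);T=np.mean([capture("top").astype(float) for _ in range(3)],0)
np.savez("im1.npz",S=S,T=T)
s,R=st();p=np.array(s["ee_pos"])
f=p-[0,0,39.3]
print("pred foot",f.round(1),"side",proj(f,"side").round(1),"top cutter",proj(p+[0,0,35.7],"side").round(1),"foot in top",proj(f,"top").round(1))
def c(im,x,y,w,h,W,H): return cv2.resize(im[y:y+h,x:x+w,::-1].clip(0,255).astype(np.uint8),(W,H),interpolation=cv2.INTER_CUBIC)
cv2.imwrite("pics/z2.png",np.hstack([c(T,190,205,60,45,400,300),c(S,245,160,60,45,400,300)]))
E
```

```text
t 12.93 p [424.4 175.6  94.7] yaw 1.781 tilt [0.002 0.   ] F [-0.1  0.1 -2.1] gap 0.218 grip 49.1
pred foot [424.4 175.6  55.4] side [[269.9 190.5]] top cutter [[269.3 172.8]] foot in top [[226.7 235. ]]
```

View pics/z2.png

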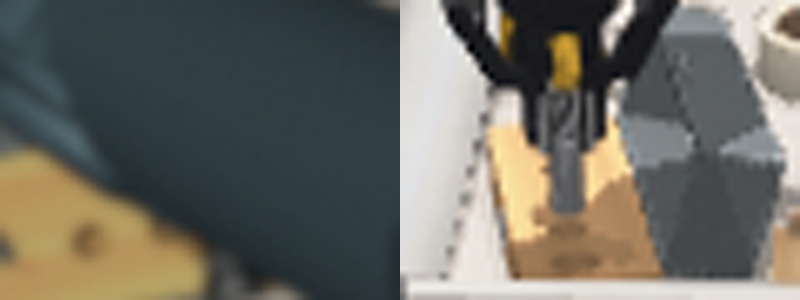

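The side view shows cutter20's shank at column 269.7, against 269.5 for the hole, so it's nearly aligned. I'll lower gently and watch the force.

Call:
send_rows(plan=[[0, -0.015, 0.15, 0, 0, 0], [0, 0, 0.1, 0, 0, 0], [0, 0, 0.1, 0, 0, 0], [0, 0, 0.05, 0, 0, 0], [0, 0, 0, 0, 0, 0]])

```text
time: 13.55
ee_pos: [423.0, 175.6, 77.5]
tool_rot: [-1.976, -2.442, -0.0]
contact_force: [0.5, 1.9, -1.9]
finger_gap: 0.219
grip_force: 49.1
```

```bash
python3 -c "
from h import *
s,R=st();print(np.round(s['moment'],2))"
```

```text
t 13.55 p [423.  175.6  77.5] yaw 1.781 tilt [-0.  0.] F [ 0.5  1.9 -1.9] gap 0.219 grip 49.1
[ 0.24 -0.1  -0.03]
```

Call:
send_rows(plan=[[0.015, 0, 0.1, 0, 0, 0], [0, 0, 0.1, 0, 0, 0], [0, 0, 0.1, 0, 0, 0], [0, 0, 0, 0, 0, 0]])

```text
time: 14.05
ee_pos: [422.8, 175.9, 65.4]
tool_rot: [-1.976, -2.442, 0.0]
contact_force: [-0.4, 0.5, -2.3]
finger_gap: 0.218
grip_force: 49.1
```

Call:
send_rows(plan=[[0, 0, 0.1, 0, 0, 0], [0, 0, 0.1, 0, 0, 0], [0, 0, 0, 0, 0, 0]])

```text
time: 14.42
ee_pos: [422.8, 175.9, 57.4]
tool_rot: [-1.976, -2.442, 0.0]
contact_force: [0.9, 0.2, -2.2]
finger_gap: 0.224
grip_force: 49.1
```

Call:
send_rows(plan=[[0, 0, 0.1, 0, 0, 0], [0, 0, 0.05, 0, 0, 0], [0, 0, 0.03, 0, 0, 0], [0, 0, 0, 0, 0, 0]])

```text
time: 14.92
ee_pos: [422.8, 175.9, 50.4]
tool_rot: [-1.976, -2.442, 0.0]
contact_force: [0.7, -0.6, -2.1]
finger_gap: 0.219
grip_force: 49.1
```

Call:
send_rows(plan=[[0, 0, 0.02, 0, 0, 0], [0, 0, 0.02, 0, 0, 0], [0, 0, 0, 0, 0, 0]])

```text
time: 15.3
ee_pos: [423.0, 176.0, 49.6]
tool_rot: [1.976, 2.442, -0.0]
contact_force: [-1.9, -0.5, 9.2]
finger_gap: 0.219
grip_force: 50.4
```

Cutter20 is home: a 9 N bottom contact at TCP z 49.6. I'll release it and go for cutter16.

Call:
send_rows(plan=[[0, 0, 0, 0, 0, 0], [0, 0, 0, 0, 0, 0], [0, 0, -0.25, 0, 0, 0], [0, 0, -0.5, 0, 0, 0], [0, 0, -1, 0, 0, 0]], fingers=0.6)

```text
time: 15.92
ee_pos: [421.9, 175.5, 119.3]
tool_rot: [-1.975, -2.441, 0.003]
contact_force: [0.6, 0.6, 0.4]
finger_gap: 0.403
grip_force: 0.0
```

Call:
send_rows(plan=[[0, 0, -1, 0, 0, 0], [0, 0, -1, 0, 0, 0], [0, 0, -0.75, 0, 0, 0], [-0.7, -0.1, 0, 0, 0, 0], [-0.9, -0.1, 0, 0, 0, 0]])

```text
time: 16.55
ee_pos: [428.4, 111.6, 229.9]
tool_rot: [1.973, 2.444, 0.002]
contact_force: [-0.3, -1.1, 0.1]
finger_gap: 0.398
grip_force: 0.0
```

Call:
send_rows(plan=[[-0.9, -0.1, 0, 0, 0, 0], [-0.9, -0.1, 0, 0, 0, 0], [-0.9, -0.1, 0, 0, 0, 0], [-0.9, -0.1, 0, 0, 0, 0], [-0.9, -0.1, 0, 0, 0, 0]], fingers=0.4, squeeze=20)

```text
time: 17.18
ee_pos: [446.3, -69.6, 229.5]
tool_rot: [1.976, 2.442, 0.0]
contact_force: [-0.0, 0.4, 0.9]
finger_gap: 0.597
grip_force: 0.0
```

Call:
send_rows(plan=[[-0.9, -0.1, 0, 0, 0, 0], [-0.9, -0.1, 0, 0, 0, 0], [-0.9, -0.1, 0, 0, 0, 0], [-0.9, -0.1, 0, 0, 0, 0], [-0.9, -0.1, 0, 0, 0, 0]])

```text
time: 17.8
ee_pos: [464.3, -249.8, 229.5]
tool_rot: [1.976, 2.442, 0.0]
contact_force: [1.0, -1.1, 0.3]
finger_gap: 0.6
grip_force: 0.0
```

Call:
send_rows(plan=[[-0.9, -0.06, 0, 0, 0, 0], [-0.9, -0.1, 0, 0, 0, 0], [-0.9, -0.1, 0, 0, 0, 0], [-0.9, 0, 0, 0, 0, 0], [-0.7, 0, 0, 0, 0, 0]])

```text
time: 18.42
ee_pos: [489.8, -420.7, 229.3]
tool_rot: [1.977, 2.441, 0.0]
contact_force: [0.3, -0.0, -0.3]
finger_gap: 0.604
grip_force: 0.0
```

Call:
send_rows(plan=[[0, 0, 0, 0, 0, 1], [0, 0, 0, 0, 0, 1], [0, 0, 0, 0, 0, 1], [0, 0, 0, 0, 0, 1], [0, 0, 0, 0, 0, 1]])

```text
time: 19.05
ee_pos: [489.9, -418.9, 229.4]
tool_rot: [-2.522, -1.873, -0.001]
contact_force: [0.1, 0.5, -0.4]
finger_gap: 0.601
grip_force: 0.0
```

Call:
send_rows(plan=[[0, 0, 0, 0, 0, 1], [0, 0, 0, 0, 0, 1], [0, 0, 0, 0, 0, 1], [0, 0, 0, 0, 0, 1], [0, 0, 0, 0, 0, 1]])

```text
time: 19.68
ee_pos: [490.0, -418.8, 229.4]
tool_rot: [-2.906, -1.191, -0.001]
contact_force: [-0.1, 0.6, -0.3]
finger_gap: 0.597
grip_force: 0.0
```

Call:
send_rows(plan=[[0, 0, 0, 0, 0, 1], [0, 0, 0, 0, 0, 1], [0, 0, 0, 0, 0, 1], [0, 0, 0, 0, 0, 1], [0, 0, 0, 0, 0, 1]])

```text
time: 20.3
ee_pos: [490.0, -418.8, 229.4]
tool_rot: [-3.11, -0.435, -0.001]
contact_force: [-0.6, -0.5, -0.2]
finger_gap: 0.598
grip_force: 0.0
```

Call:
send_rows(plan=[[0, 0, 0, 0, 0, 0.71], [0, 0, 0, 0, 0, 0], [0, 0, 0, 0, 0, 0]])

```text
time: 20.68
ee_pos: [490.0, -419.1, 229.1]
tool_rot: [-3.124, -0.331, -0.0]
contact_force: [0.1, 0.3, 0.1]
finger_gap: 0.6
grip_force: 0.0
```

```bash
python3 - <<'E'
from h import *
to(490.5,-449,19)
S=np.mean([capture("side").astype(float) for _ in range(3)],0);T=np.mean([capture("top").astype(float) for _ in range(3)],0)
for n in("cutter16",):
  for c in("side","top"):
    for d in regions_of(n,c): print(c,d["box"],round(d["confidence"],2))
def c(im,x,y,w,h,W,H): return cv2.resize(im[y:y+h,x:x+w,::-1].clip(0,255).astype(np.uint8),(W,H),interpolation=cv2.INTER_CUBIC)
cv2.imwrite("pics/z3.png",np.hstack([c(T,190,205,60,45,400,300),c(S,245,160,60,45,400,300)]))
E
```

```text
t 20.68 p [ 490.  -419.1  229.1] yaw 0.211 tilt [0. 0.] F [0.1 0.3 0.1] gap 0.6 grip 0.0
tool delta mm [ -5.9  29.4 210.1] rows units [-0.147  0.735  5.253]
top [422.5, 214.0, 431.0, 221.9] 0.47
```

View pics/z3.png

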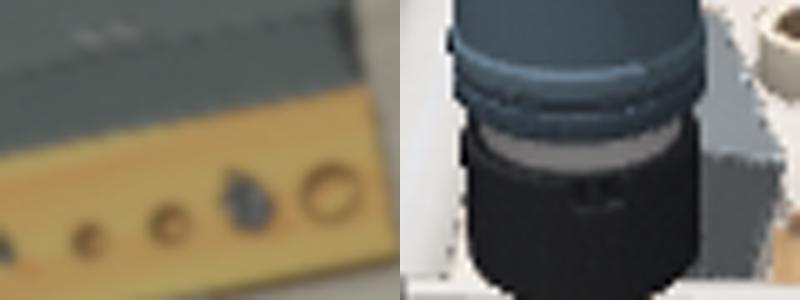

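The top view shows cutter20 standing in the fourth place, with the 25 mm hole to its right and the empty 16 mm hole to its left at crop (172,225). Now the same two-way pinch on cutter16.

Call:
send_rows(plan=[[-0.15, 0.73, 0, 0, 0, 0], [0, 0, 1, 0, 0, 0], [0, 0, 1, 0, 0, 0], [0, 0, 1, 0, 0, 0], [0, 0, 1, 0, 0, 0]])

```text
time: 21.7
ee_pos: [490.3, -449.1, 67.7]
tool_rot: [3.124, 0.329, 0.0]
contact_force: [0.3, -0.2, -0.1]
finger_gap: 0.601
grip_force: 0.0
```

Call:
send_rows(plan=[[0, 0, 0.8, 0, 0, 0], [0, 0, 0.45, 0, 0, 0], [0, 0, 0, 0, 0, 0]])

```text
time: 22.08
ee_pos: [489.7, -448.5, 17.9]
tool_rot: [-3.123, -0.329, 0.002]
contact_force: [0.2, -1.0, 0.1]
finger_gap: 0.602
grip_force: 0.0
```

Call:
send_rows(plan=[[0, 0, 0, 0, 0, 0], [0, 0, 0, 0, 0, 0], [0, 0, 0, 0, 0, 0], [0, 0, 0, 0, 0, 0], [0, 0, 0, 0, 0, 0]], fingers=0.9)

```text
time: 22.7
ee_pos: [491.1, -449.7, 20.4]
tool_rot: [3.123, 0.329, 0.003]
contact_force: [-1.0, 1.0, 6.9]
finger_gap: 0.183
grip_force: 21.0
```

Call:
send_rows(plan=[[0, 0, 0, 0, 0, 0], [0, 0, 0, 0, 0, 0], [0, 0, 0, 0, 0, 0], [0, 0, 0, 0, 0, -1], [0, 0, 0, 0, 0, -1]], fingers=0.4)

```text
time: 23.32
ee_pos: [490.1, -448.9, 18.7]
tool_rot: [-3.075, -0.644, 0.001]
contact_force: [-0.2, 0.9, 0.4]
finger_gap: 0.599
grip_force: 0.0
```

Call:
send_rows(plan=[[0, 0, 0, 0, 0, -1], [0, 0, 0, 0, 0, -1], [0, 0, 0, 0, 0, -1], [0, 0, 0, 0, 0, -1], [0, 0, 0, 0, 0, -1]])

```text
time: 23.95
ee_pos: [490.1, -449.0, 18.7]
tool_rot: [-2.82, -1.385, 0.0]
contact_force: [0.1, -0.2, -0.2]
finger_gap: 0.6
grip_force: 0.0
```

Call:
send_rows(plan=[[0, 0, 0, 0, 0, -1], [0, 0, 0, 0, 0, -1], [0, 0, 0, 0, 0, -1], [0, 0, 0, 0, 0, -1], [0, 0, 0, 0, 0, -1]])

```text
time: 24.58
ee_pos: [490.0, -449.1, 18.7]
tool_rot: [-2.389, -2.039, 0.0]
contact_force: [0.1, 0.2, 0.6]
finger_gap: 0.606
grip_force: 0.0
```

Call:
send_rows(plan=[[0, 0, 0, 0, 0, -1], [0, 0, 0, 0, 0, -1], [0, 0, 0, 0, 0, -1], [0, 0, 0, 0, 0, -0.71], [0, 0, 0, 0, 0, 0]])

```text
time: 25.2
ee_pos: [489.9, -449.1, 18.6]
tool_rot: [-1.977, -2.441, -0.0]
contact_force: [0.3, 0.1, -0.8]
finger_gap: 0.605
grip_force: 0.0
```

Call:
send_rows(plan=[[0, 0, 0, 0, 0, 0], [0, 0, 0, 0, 0, 0], [0, 0, 0, 0, 0, 0], [0, 0, 0, 0, 0, 0], [0, 0, 0, 0, 0, 0]], fingers=0.9)

```text
time: 25.82
ee_pos: [490.3, -449.0, 18.9]
tool_rot: [1.976, 2.442, -0.0]
contact_force: [0.7, 1.1, 0.4]
finger_gap: 0.179
grip_force: 21.2
```

Call:
send_rows(plan=[[0, 0, 0, 0, 0, 0], [0, 0, 0, 0, 0, 0], [0, 0, -0.25, 0, 0, 0], [0, 0, -0.25, 0, 0, 0], [0, 0, 0, 0, 0, 0]], fingers=0.6)

```text
time: 26.45
ee_pos: [491.1, -449.6, 40.4]
tool_rot: [1.975, 2.44, -0.0]
contact_force: [-0.4, 0.9, -0.1]
finger_gap: 0.399
grip_force: 0.0
```

Call:
send_rows(plan=[[0, 0, 0, 0, 0, 0], [0, 0, 0, 0, 0, 0], [0, 0, 0, 0, 0, 0], [0, 0, 0, 0, 0, 0], [0, 0, 0, 0, 0, 0]], fingers=0.95, squeeze=50)

```text
time: 27.08
ee_pos: [490.3, -449.1, 39.1]
tool_rot: [1.976, 2.442, -0.0]
contact_force: [-1.5, 0.6, 5.4]
finger_gap: 0.174
grip_force: 48.8
```

```bash
python3 - <<'E'
from h import *
to(423-7.9,176+37.2,230)
E
```

```text
t 27.07 p [ 490.3 -449.1   39.1] yaw 1.781 tilt [ 0. -0.] F [-1.5  0.6  5.4] gap 0.174 grip 48.8
tool delta mm [ 663.4   64.6 -191.1] rows units [16.585  1.614 -4.777]
```

Call:
send_rows(plan=[[0, 0, -0.5, 0, 0, 0], [0, 0, -1, 0, 0, 0], [0, 0, -1, 0, 0, 0], [0, 0, -1, 0, 0, 0], [0.4, 0, -1, 0, 0, 0]])

```text
time: 27.7
ee_pos: [486.5, -434.2, 220.9]
tool_rot: [1.978, 2.44, -0.0]
contact_force: [-0.4, -0.7, -0.1]
finger_gap: 0.17
grip_force: 48.8
```

Call:
send_rows(plan=[[0.9, 0.1, -0.28, 0, 0, 0], [0.9, 0.1, 0, 0, 0, 0], [0.9, 0.1, 0, 0, 0, 0], [0.9, 0.1, 0, 0, 0, 0], [0.9, 0.1, 0, 0, 0, 0]])

```text
time: 28.32
ee_pos: [468.6, -251.8, 230.8]
tool_rot: [1.976, 2.442, -0.0]
contact_force: [-0.1, 0.1, -1.4]
finger_gap: 0.175
grip_force: 48.8
```

Call:
send_rows(plan=[[0.9, 0.1, 0, 0, 0, 0], [0.9, 0.1, 0, 0, 0, 0], [0.9, 0.1, 0, 0, 0, 0], [0.9, 0.1, 0, 0, 0, 0], [0.9, 0.1, 0, 0, 0, 0]])

```text
time: 28.95
ee_pos: [450.6, -71.6, 230.7]
tool_rot: [1.975, 2.442, -0.0]
contact_force: [1.2, 1.0, -1.1]
finger_gap: 0.175
grip_force: 48.8
```

Call:
send_rows(plan=[[0.9, 0.1, 0, 0, 0, 0], [0.9, 0.1, 0, 0, 0, 0], [0.9, 0.1, 0, 0, 0, 0], [0.9, 0.1, 0, 0, 0, 0], [0.9, 0.1, 0, 0, 0, 0]])

```text
time: 29.58
ee_pos: [432.7, 108.4, 230.7]
tool_rot: [1.975, 2.442, 0.0]
contact_force: [0.5, 0.3, -0.9]
finger_gap: 0.171
grip_force: 48.8
```

Call:
send_rows(plan=[[0.9, 0.11, 0, 0, 0, 0], [0.9, 0, 0, 0, 0, 0], [0.88, 0, 0, 0, 0, 0], [0, 0, 0, 0, 0, 0], [0, 0, 0, 0, 0, 0]])

```text
time: 30.2
ee_pos: [414.9, 212.5, 230.3]
tool_rot: [1.976, 2.442, -0.001]
contact_force: [0.5, 0.3, -1.4]
finger_gap: 0.174
grip_force: 48.8
```

Call:
send_rows(plan=[[0, 0, 0, 0, 0, 0], [0, 0, 0, 0, 0, 0]])

```text
time: 30.45
ee_pos: [415.2, 212.1, 230.1]
tool_rot: [1.978, 2.44, -0.001]
contact_force: [0.3, 0.9, -0.6]
finger_gap: 0.169
grip_force: 48.8
```

```bash
python3 - <<'E'
from h import *
to(423-7.9,176+37.2,89)
E
```

```text
t 30.45 p [415.2 212.1 230.1] yaw 1.779 tilt [ 0. -0.] F [ 0.3  0.9 -0.6] gap 0.169 grip 48.8
tool delta mm [1.100e+00 1.000e-01 1.411e+02] rows units [2.800e-02 3.000e-03 3.527e+00]
```

Call:
send_rows(plan=[[0.02, 0, 1, 0, 0, 0], [0, 0, 1, 0, 0, 0], [0, 0, 1, 0, 0, 0], [0, 0, 0.5, 0, 0, 0], [0, 0, 0, 0, 0, 0]])

```text
time: 31.08
ee_pos: [413.9, 213.0, 89.0]
tool_rot: [-1.976, -2.441, 0.004]
contact_force: [-1.2, -0.6, -0.7]
finger_gap: 0.173
grip_force: 48.8
```

Call:
send_rows(plan=[[0, 0, 0.1, 0, 0, 0], [0, 0, 0.1, 0, 0, 0], [0, 0, 0.08, 0, 0, 0], [0, 0, 0, 0, 0, 0]])

```text
time: 31.58
ee_pos: [415.0, 213.8, 79.0]
tool_rot: [1.976, 2.442, 0.001]
contact_force: [0.2, 0.1, -1.2]
finger_gap: 0.174
grip_force: 48.8
```

```bash
python3 -c "
from h import *
s,R=st();print(np.round(s['moment'],2))"
```

```text
t 31.57 p [415.  213.8  79. ] yaw 1.781 tilt [0. 0.] F [ 0.2  0.1 -1.2] gap 0.174 grip 48.8
[ 0.05 -0.12  0.01]
```

Call:
send_rows(plan=[[0, 0, 0.06, 0, 0, 0], [0, 0, 0.06, 0, 0, 0], [0, 0, 0, 0, 0, 0]])

```text
time: 31.95
ee_pos: [414.9, 214.0, 74.0]
tool_rot: [-1.976, -2.442, -0.0]
contact_force: [0.4, 0.7, -1.9]
finger_gap: 0.17
grip_force: 48.7
```

Call:
send_rows(plan=[[0, 0, 0.1, 0, 0, 0], [0, 0, 0.1, 0, 0, 0], [0, 0, 0.1, 0, 0, 0], [0, 0, 0, 0, 0, 0]])

```text
time: 32.45
ee_pos: [414.9, 214.0, 61.8]
tool_rot: [-1.976, -2.442, -0.0]
contact_force: [1.3, 1.2, -2.9]
finger_gap: 0.172
grip_force: 48.7
```

Call:
send_rows(plan=[[0, 0, 0.1, 0, 0, 0], [0, 0, 0.1, 0, 0, 0], [0, 0, 0.03, 0, 0, 0], [0, 0, 0, 0, 0, 0]])

```text
time: 32.95
ee_pos: [414.9, 214.0, 52.8]
tool_rot: [-1.976, -2.442, -0.0]
contact_force: [2.6, 0.6, -1.9]
finger_gap: 0.169
grip_force: 48.7
```

Call:
send_rows(plan=[[0, 0, 0.05, 0, 0, 0], [0, 0, 0.03, 0, 0, 0], [0, 0, 0.02, 0, 0, 0], [0, 0, 0, 0, 0, 0]])

```text
time: 33.45
ee_pos: [415.0, 214.0, 49.0]
tool_rot: [1.976, 2.442, 0.001]
contact_force: [2.1, 2.0, 1.5]
finger_gap: 0.175
grip_force: 49.3
```

Call:
send_rows(plan=[[0, 0, 0.02, 0, 0, 0], [0, 0, 0, 0, 0, 0]])

```text
time: 33.7
ee_pos: [415.0, 214.1, 48.9]
tool_rot: [1.975, 2.442, 0.0]
contact_force: [-0.7, 0.2, 12.0]
finger_gap: 0.17
grip_force: 50.6
```

Call:
send_rows(plan=[[0, 0, 0, 0, 0, 0], [0, 0, 0, 0, 0, 0], [0, 0, -0.25, 0, 0, 0], [0, 0, -0.5, 0, 0, 0], [0, 0, -1, 0, 0, 0]], fingers=0.6)

```text
time: 34.33
ee_pos: [413.6, 213.2, 118.3]
tool_rot: [-1.975, -2.441, 0.004]
contact_force: [1.5, 0.8, -0.0]
finger_gap: 0.4
grip_force: 0.0
```

Call:
send_rows(plan=[[0, 0, -1, 0, 0, 0], [0, 0, -1, 0, 0, 0], [0, 0, -0.75, 0, 0, 0], [0, 0, 0, 0, 0, 0]], fingers=1)

```text
time: 34.83
ee_pos: [415.7, 214.4, 230.3]
tool_rot: [1.975, 2.44, 0.005]
contact_force: [0.8, -0.2, -1.3]
finger_gap: 0.005
grip_force: 0.0
```

```bash
python3 - <<'E'
from h import *
st()
S=np.mean([capture("side").astype(float) for _ in range(3)],0);T=np.mean([capture("top").astype(float) for _ in range(3)],0)
def c(im,x,y,w,h,W,H): return cv2.resize(im[y:y+h,x:x+w,::-1].clip(0,255).astype(np.uint8),(W,H),interpolation=cv2.INTER_CUBIC)
cv2.imwrite("pics/z4.png",np.hstack([c(T,170,185,80,60,400,300),c(S,240,140,80,60,400,300)]))
# hinge & predicted cover tip corners for angles, case pose from seated cutters
a=.211;cx=np.array([np.cos(a),np.sin(a)]);cy=np.array([-np.sin(a),np.cos(a)])
o=np.array([415.2,213.2])+6*cx; h=o+40*cx; print("case o",o,"hinge",h)
for an in(1.7,1.8,1.9,1.95):
    for yy in(-102,102):
        for s,t in((80,0),(80,51)):
            X=np.r_[h+cx*(-s*np.cos(an)+t*np.sin(an))+cy*yy,42+s*np.sin(an)+t*np.cos(an)]
            print(an,yy,s,t,proj(X,"top").round(1)[0],proj(X,"side").round(1)[0])
E
```

```text
t 34.83 p [415.7 214.4 230.3] yaw 1.781 tilt [0.004 0.001] F [ 0.8 -0.2 -1.3] gap 0.005 grip 0.0
case o [421.0669318  214.45662696] hinge [460.17981043 222.83414001]
1.7 -102 80 0 [241.7 209.1] [286.6 181.3]
1.7 -102 80 51 [238.8 193.4] [300.3 181.8]
1.7 102 80 0 [173.4 222.9] [278.6 159.1]
1.7 102 80 51 [171.3 207. ] [290.8 159.6]
1.8 -102 80 0 [241.3 206.6] [288.8 181.5]
1.8 -102 80 51 [238.6 191.7] [302.1 183.2]
1.8 102 80 0 [173.1 220.5] [280.5 159.2]
1.8 102 80 51 [171.5 205.2] [292.5 160.9]
1.9 -102 80 0 [240.8 204.3] [290.9 181.8]
1.9 -102 80 51 [238.4 190.3] [303.8 184.8]
1.9 102 80 0 [172.9 218.1] [282.3 159.6]
1.9 102 80 51 [171.7 203.7] [294.  162.4]
1.95 -102 80 0 [240.7 203.2] [291.9 182.1]
1.95 -102 80 51 [238.4 189.7] [304.5 185.6]
1.95 102 80 0 [172.8 217. ] [283.3 159.8]
1.95 102 80 51 [171.9 203.1] [294.7 163.2]
```

View pics/z4.png

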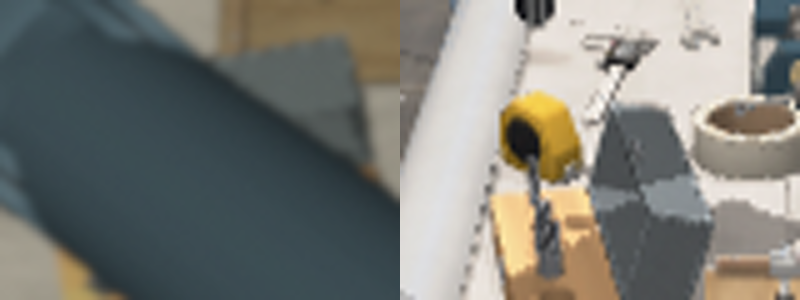

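Both cutters are seated, and the cover is open at about 1.85 rad. I'll check that the space behind the cover is clear before pushing.

```bash
python3 - <<'E'
from h import *
Z=np.load("im0.npz");T=Z["T"].clip(0,255).astype(np.uint8).copy();S=Z["S"].clip(0,255).astype(np.uint8).copy()
a=.211;cx=np.array([np.cos(a),np.sin(a)]);cy=np.array([-np.sin(a),np.cos(a)]);h=np.array([460.2,222.8])
k=4;T=cv2.resize(T[140:240,150:250],(400,400),interpolation=cv2.INTER_CUBIC);S=cv2.resize(S[120:220,240:340],(400,400),interpolation=cv2.INTER_CUBIC)
for zz,hx,hy,col in((80,15,11,(255,0,0)),(158,43,43,(0,255,0))):
    q=np.array([np.r_[h+cx*(100+i*hx)+cy*(j*hy),zz] for i,j in((-1,-1),(1,-1),(1,1),(-1,1))])
    cv2.polylines(T,[((proj(q,"top")-[150,140])*4).astype(int)],True,col);cv2.polylines(S,[((proj(q,"side")-[240,120])*4).astype(int)],True,col)
cv2.imwrite("pics/z5.png",np.hstack([T,S])[:,:,::-1])
X=np.r_[h+100*cx,200];print(X);to(*X)
E
```

```text
[557.98219658 243.74378264 200.        ]
t 35.12 p [414.1 213.5 227.1] yaw 1.781 tilt [-0.002 -0.001] F [-0.5 -0.1 -0. ] gap -0.003 grip 0.0
tool delta mm [ -0.4 147.1  26.8] rows units [-0.01   3.677  0.671]
```

View pics/z5.png

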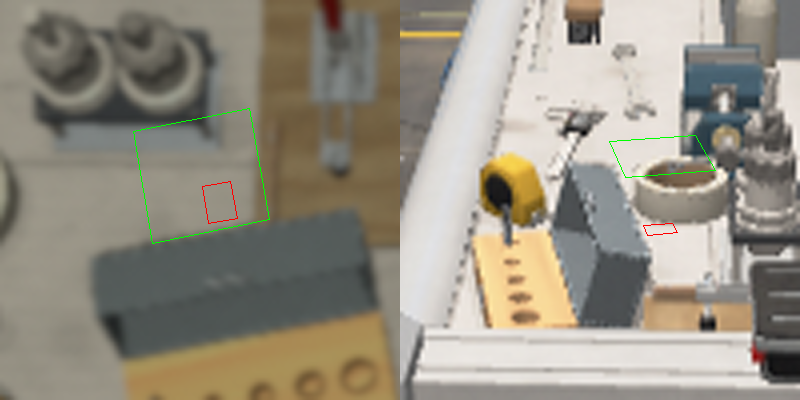

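The overlay shows that the finger footprint (red) behind the cover is free. The body footprint at z 158 clears the cones if I shift a little to the right (-y). Moving there now.

Call:
send_rows(plan=[[-0.2, 0.9, 0, 0, 0, 0], [-0.2, 0.9, 0, 0, 0, 0], [-0.25, 0.9, 0, 0, 0, 0], [0, 0.83, 0, 0, 0, 0], [0, 0, 0.5, 0, 0, 0]])

```text
time: 35.75
ee_pos: [560.5, 218.5, 207.6]
tool_rot: [-1.978, -2.44, -0.004]
contact_force: [-0.8, 0.2, -1.1]
finger_gap: 0.0
grip_force: 0.0
```

Call:
send_rows(plan=[[0, 0, 0.8, 0, 0, 0], [0, 0, 0.8, 0, 0, 0], [0, 0, 0.6, 0, 0, 0], [0, 0, 0.5, 0, 0, 0], [0, 0, 0.3, 0, 0, 0]])

```text
time: 36.38
ee_pos: [557.2, 217.6, 86.5]
tool_rot: [-1.975, -2.442, 0.003]
contact_force: [-0.4, -0.1, -0.2]
finger_gap: -0.0
grip_force: 0.0
```

Call:
send_rows(plan=[[0, 0, 0, 0, 0, 0], [0, 0, 0, 0, 0, 0]])

```text
time: 36.62
ee_pos: [558.8, 218.2, 88.8]
tool_rot: [1.976, 2.442, 0.002]
contact_force: [-0.3, 0.0, -0.4]
finger_gap: -0.003
grip_force: 0.0
```

```bash
cat >> h.py <<'E'
def rel():
    s,R=st();a=.211;d=np.array(s["ee_pos"])-[460.2,222.8,42]
    print("rel hinge x,y,z:",round(d[0]*np.cos(a)+d[1]*np.sin(a),1),round(-d[0]*np.sin(a)+d[1]*np.cos(a),1),round(d[2],1))
E
python3 -c "
from h import *
rel()"
```

```text
t 36.62 p [558.8 218.2  88.8] yaw 1.781 tilt [0.001 0.001] F [-0.3  0.  -0.4] gap -0.003 grip 0.0
rel hinge x,y,z: 95.4 -25.1 46.8
```

Call:
send_rows(plan=[[0, -0.21, -0.1, 0, 0, 0], [0, -0.21, -0.1, 0, 0, 0], [0, -0.21, -0.12, 0, 0, 0], [0, -0.21, -0.13, 0, 0, 0]])

```text
time: 37.12
ee_pos: [529.1, 212.0, 109.1]
tool_rot: [1.974, 2.438, 0.013]
contact_force: [4.8, 0.5, 5.2]
finger_gap: 0.003
grip_force: 2.9
```

Call:
send_rows(plan=[[0, -0.24, -0.14, 0, 0, 0], [0, -0.24, -0.14, 0, 0, 0], [0, 0, 0, 0, 0, 0]])

```text
time: 37.5
ee_pos: [506.0, 206.9, 118.0]
tool_rot: [1.975, 2.442, 0.0]
contact_force: [2.4, 0.7, 1.9]
finger_gap: -0.001
grip_force: 1.3
```

```bash
python3 -c "
from h import *
rel()"
```

```text
t 37.5 p [506.  206.9 118. ] yaw 1.781 tilt [ 0. -0.] F [2.4 0.7 1.9] gap -0.001 grip 1.3
rel hinge x,y,z: 41.5 -25.2 76.0
```

Call:
send_rows(plan=[[0, -0.3, -0.08, 0, 0, 0], [0, -0.3, -0.07, 0, 0, 0], [0, -0.31, 0.01, 0, 0, 0], [0, -0.31, 0.02, 0, 0, 0], [0, 0, 0, 0, 0, 0]])

```text
time: 38.12
ee_pos: [457.0, 195.8, 121.5]
tool_rot: [-1.975, -2.442, 0.005]
contact_force: [0.1, -0.1, -0.2]
finger_gap: -0.002
grip_force: 0.0
```

Call:
send_rows(plan=[[0, -0.29, 0.1, 0, 0, 0], [0, -0.29, 0.12, 0, 0, 0], [0, -0.17, 0.11, 0, 0, 0], [0, -0.18, 0.12, 0, 0, 0], [0, 0, 0, 0, 0, 0]])

```text
time: 38.75
ee_pos: [421.8, 188.5, 103.5]
tool_rot: [-1.976, -2.442, 0.002]
contact_force: [0.0, 0.7, 0.3]
finger_gap: 0.002
grip_force: 0.0
```

```bash
python3 -c "
from h import *
rel()"
```

```text
t 38.75 p [421.8 188.5 103.5] yaw 1.781 tilt [-0.001 -0.001] F [0.  0.7 0.3] gap 0.002 grip 0.0
rel hinge x,y,z: -44.7 -25.5 61.5
```

Call:
send_rows(plan=[[0, -0.3, 0, 0, 0, 0], [0, -0.3, 0, 0, 0, 0], [0, 0, 0.1, 0, 0, 0], [0, 0, 0.1, 0, 0, 0], [0, 0, 0, 0, 0, 0]])

```text
time: 39.38
ee_pos: [399.2, 183.9, 95.7]
tool_rot: [-1.976, -2.442, 0.0]
contact_force: [0.2, -0.2, 0.3]
finger_gap: -0.003
grip_force: 0.0
```

```bash
python3 -c "
from h import *
rel()"
```

```text
t 39.38 p [399.2 183.9  95.7] yaw 1.781 tilt [-0.  0.] F [ 0.2 -0.2  0.3] gap -0.003 grip 0.0
rel hinge x,y,z: -67.8 -25.3 53.7
```

Nothing has touched down to 53.7, so the cover is already shut or nearly so. Pressing down a little further.

Call:
send_rows(plan=[[0, 0, 0.05, 0, 0, 0], [0, 0, 0.05, 0, 0, 0], [0, 0, 0, 0, 0, 0]])

```text
time: 39.75
ee_pos: [399.2, 184.0, 92.9]
tool_rot: [1.976, 2.441, -0.001]
contact_force: [-5.2, -3.0, 17.6]
finger_gap: -0.002
grip_force: 9.1
```

Call:
send_rows(plan=[[0, 0, 0.03, 0, 0, 0], [0, 0, 0.03, 0, 0, 0], [0, 0, 0, 0, 0, 0]])

```text
time: 40.12
ee_pos: [399.2, 184.0, 92.5]
tool_rot: [1.974, 2.44, -0.003]
contact_force: [-14.0, -9.2, 54.2]
finger_gap: -0.003
grip_force: 26.8
```

The cover meets a firm stop at z 92.9, which is exactly the shut height. Backing off to look.

Call:
send_rows(plan=[[0, 0, -0.2, 0, 0, 0], [0, 0, -0.8, 0, 0, 0], [0, 0, -1, 0, 0, 0], [-0.9, 0, -1, 0, 0, 0], [-0.9, 0, -0.5, 0, 0, 0]])

```text
time: 40.75
ee_pos: [415.3, 113.2, 231.5]
tool_rot: [1.974, 2.442, 0.004]
contact_force: [0.2, -0.5, -0.3]
finger_gap: 0.001
grip_force: 0.0
```

Call:
send_rows(plan=[[-0.9, 0, 0, 0, 0, 0], [-0.9, 0, 0, 0, 0, 0], [-0.9, 0, 0, 0, 0, 0], [-0.9, 0, 0, 0, 0, 0], [-0.9, 0, 0, 0, 0, 0]])

```text
time: 41.38
ee_pos: [452.0, -64.0, 229.7]
tool_rot: [1.976, 2.441, 0.0]
contact_force: [0.9, 0.4, 0.1]
finger_gap: 0.003
grip_force: 0.0
```

Call:
send_rows(plan=[[-0.9, 0, 0, 0, 0, 0], [-0.9, 0, 0, 0, 0, 0], [-0.9, 0, 0, 0, 0, 0], [0, 0, 0, 0, 0, 0], [0, 0, 0, 0, 0, 0]])

```text
time: 42.0
ee_pos: [474.1, -167.6, 229.5]
tool_rot: [-1.976, -2.442, -0.001]
contact_force: [0.0, 1.7, 0.2]
finger_gap: 0.001
grip_force: 0.0
```

```bash
python3 - <<'E'
from h import *
st()
S=capture("side");T=capture("top")
def c(im,x,y,w,h,W,H): return cv2.resize(im[y:y+h,x:x+w,::-1],(W,H),interpolation=cv2.INTER_CUBIC)
cv2.imwrite("pics/z6.png",np.hstack([c(T,150,160,120,90,400,300),c(S,240,140,80,60,400,300)]))
E
```

```text
t 42.0 p [ 474.1 -167.6  229.5] yaw 1.781 tilt [-0.     0.001] F [0.  1.7 0.2] gap 0.001 grip 0.0
```

View pics/z6.png

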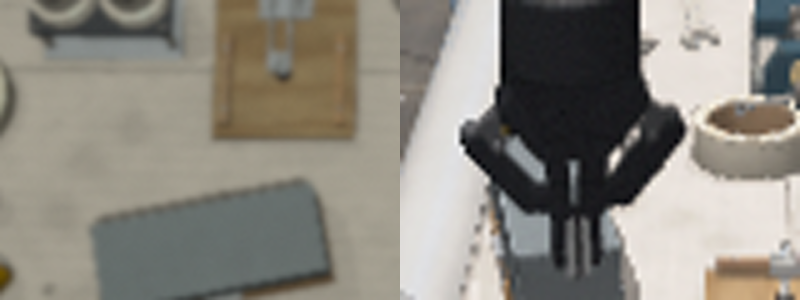

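The cover is down flat over the block in the top view, with its corners at about crop (95,220) to (330,275), and nothing around it has moved. Handing in.

```bash
python3 -c "
from workcell import *
print(close_job())"
```

```text
the job is handed in; nothing more can be done
None
```

I lowered the 20 mm cutter, then the 16 mm cutter, each into its fitting hole until it touched bottom, then pushed the cover down to its stop and handed the job in at about 42 s; the last push briefly reached 54 N at the fingertips.

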